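# Put the two spice jars into the caddy

### The arm

A 6-joint arm with a two-finger parallel gripper is mounted at the origin on a cart in front of the work surface, level with it; the furniture and walls round the work are solid. World frame = base frame: x ahead of the robot, y to its left, z up, the work surface at z = 0. Lengths are in m, angles in rad, forces in N, time in s.
With the tool pointing down it reaches from about 0.3 to 0.875 m from the base axis. Payload 6.4 kg.
Tool frame: the origin (TCP) lies at the very end of the fingers, on their centre line; the grasp point (between the pads) lies 19 mm behind it; z points along the fingers, y is the line along which they close (so a half turn about z gives the same grasp; the last joint's range is limited). The gripper opens to 85 mm and grips with 20 to 120 N. Pads are 22 mm wide; open, the fingers measure 114 mm over their backs; the gripper's body (76 mm by 85 mm) begins 54 mm behind the grasp point. The pads swing forward as they close: fully open they stand 13 mm farther back than shut.
Start: joints at [1.006, 0.181, 1.607, -0, 1.354, -0.206], TCP at [0.202, 0.538, 0.231] pointing down, gripper open.
Joint ranges: [-2.99, 2.99], [-0.89, 2.07], [0.3, 2.58], [-1.14, 4.28], [0, 2.63], [-3.12, 3.12]. Speed limits (rad/s): [2.57, 2.57, 3.01, 3.14, 3.14, 3.14].

### API

Orientations are given as a unit quaternion [w, x, y, z].
In Python, from bench import ctrl, camera, calibration, order, outline_of gives the robot as it stands.
- The arm moves only by the tool move_arm, never from a script. Its argument "series" is a list that holds one entry, the list of rows, each a list of 5 numbers: the opening, from 0 (shut) to 1 (fully open), then the shift along the tool's x, y, z in mm, then the turn about the tool's z in rad. A call has exactly 10 rows; each row is the pose to reach, as a shift and turn from the pose commanded when the call began, along the tool's axes at that moment; what a row does not reach only later rows make up. A row lasts 1/12 s, in which the tool goes at most 41.7 mm and 7.16 degrees, less where a joint would pass 70% of its speed; a pose out of reach is approached as far as the arm can. A call with a gripper value outside its range is refused whole. The fingers move at their own pace and stop on an object; the grip force is fixed at half the most. Time passes only in rows, so rows that repeat a pose let the fingers close, or fill a call up. It gives the time, the measured TCP pose, the force, the opening and the grip force at its end, in the units of the state.
- ctrl.get_obs(): the state, without advancing time (a new reading comes with each control period).
- camera(name): name is "side" or "top"; returns (picture, depth): 384x512x3 uint8, blue, green, red; 384x512 float32, m along the optical axis (not along the pixel's ray), 0 where there is no reading.
- calibration(name): a dict with "intrinsics" (3x3 intrinsics, pixels), "k1" (the pictures are not rectified: a ray, as slopes to the right and down, at radius r is drawn at 1 + k1 r^2 times it, then the intrinsics apply), "rvec" (rotation vector, rad) and "tvec" (3), from world to camera coordinates, as OpenCV has them. Camera axes: x right, y down, z forward; pixel columns grow to the right and rows downward; lengths in m; the calibration is good to about 2 mm. A picture is of the moment at which its call begins. calibration takes no time and is no camera call.
- order.hand_in(): hands the job in; it is judged then, once.
Trained networks look in the newest picture that a camera, given by its name, has taken for a name from the list of things; names that differ only in an ending like _2 or _b are one class to them, and where a whole thing is asked for, a point or a joint stands for the part that bears it (a point fixed in the world has none). Each returns a list of dicts, best first, with "conf" (0 to 1); they miss things now and then, are a little off and sometimes report something else, mostly with a low value. They report only what shows in the picture. A call takes as long as a camera call.
- outline_of(target, camera): "region" (384x512 bool, what is visible of it) and "bbox" ([centre column, centre row, width, height] in pixels, round what is visible of it).
The state is a dict: "time_s": time; "q": joint angles; "dq": joint speeds; "joint_efforts": joint torques, N m; "eef_pos": TCP position; "eef_rot": TCP orientation; "wrist_force": force on the tool from outside, world axes, zero at the start; "torque": the same for the moment, N m; "opening": opening from 0.0 (shut) to 1.0 (fully open); "grasp_force": force on a finger pad.
Only numpy, scipy, OpenCV 4.12 (cv2) and the standard library are available. Lean on these libraries where they do the work, as an engineer would, in place of code of your own. Each camera call takes 0.05 s, during which the arm holds its last target. There are 200 camera calls.

### The job

Put the two slim, squarish spice jars into the two empty end pockets of the dark wooden caddy, one jar in each, either way round, standing upright on the pocket floor. They are glass: lower each one into its pocket before letting go rather than dropping it from above, and leave the tin in the middle pocket.

Things in the scene. Friction and masses are not known exactly. Their poses are not given: they have to be found in the camera images.
- caddy: low open caddy of dark wood, 84 (x) x 240 (y) x 50 (z) mm, fixed, with three square pockets in a row along y, each 64 x 64 mm inside and 40 mm deep (floor and walls 10 mm thick), centred at y = -74, 0 and +74 mm. The middle one holds a tin, the end ones are empty. Origin at the centre of the underside, z up. A gripper closing across the row (along x) stays clear of the tin.
- jar_short: slim squarish glass spice jar, 44 x 44 x 100 mm tall, with a green round cap 43 mm across (the top 20 mm); rigid, 0.1 kg. Starts upright on the worktop among rounder, wider jars. Origin at the centre of its underside, z up, x and y square to its flat sides. Grip across two flats about 80 mm above its underside, so that the fingertips stay above the caddy's rim.
- jar_tall: slim squarish glass spice jar, 44 x 44 x 106 mm tall, with a yellow round cap 43 mm across (the top 20 mm); rigid, 0.1 kg. Starts upright on the worktop among rounder, wider jars. Origin at the centre of its underside, z up, x and y square to its flat sides. Grip it in the same way as the other one.
- tin: round food tin, 57 mm across and 72 mm tall, 0.18 kg, standing loose in the caddy's middle pocket; its top is 82 mm above the worktop. To be left there. Origin at the centre of its underside, z up.

How it is judged:
By the outcome, as a careful person would: the job done as asked, in the order asked, and still so for the second after the job is handed in, with the robot touching nothing.
It also fails if it takes over 64 s, if anything falls off the work surface, if the arm or the gripper's body presses on something with over 40 N, if the wrist force passes 120 N, or if a joint passes its speed limit or range.

## Working session

There is one attempt and no reset: what is moved stays moved. The work goes in short steps, Python scripts to look and compute and a tool call to move; the robot and the scene stay as the last step left them, time stands still between calls to the robot, and variables do not carry over. Pictures are saved under pics/ and viewed, at most 10 in all, crops included, and the job is handed in when it is done.

Besides the shell and the picture viewer there is one more tool, called after ">>>" as name(argument=value, ...), one argument or row to a line, values as JSON. move_arm: Moves the arm, as the interface text tells. Its arguments: {"type":"object","properties":{"series":{"type":"array","items":{"type":"array","items":{"type":"array","items":{"type":"number"}}}}},"required":["series"]}

```bash
mkdir -p pics; ls
cat > h.py <<'E'
import numpy as np, cv2
from bench import ctrl, camera, calibration, order, outline_of
def rays(name, uv):
    c=calibration(name); K=np.array(c["intrinsics"],float); k=float(np.ravel(c["k1"])[0])
    n=cv2.undistortPoints(np.array(uv,float).reshape(-1,1,2),K,np.array([k,0,0,0,0.]))[:,0]
    R=cv2.Rodrigues(np.array(c["rvec"],float))[0]; t=np.array(c["tvec"],float).ravel()
    return n,R,t
def world(name, uv, d):
    n,R,t=rays(name,uv); P=np.c_[n,np.ones(len(n))]*np.array(d)[:,None]
    return (P-t)@R
def onplane(name, uv, z):
    n,R,t=rays(name,uv); D=np.c_[n,np.ones(len(n))]@R; C=-R.T@t
    return C+D*((z-C[2])/D[:,2])[:,None]
def cloud(name, depth, mask):
    v,u=np.nonzero(mask&(depth>0)); return world(name,np.c_[u,v],depth[v,u]),np.c_[u,v]
E
python3 - <<'E'
from h import *
for n in("side","top"):
    p,d=camera(n); cv2.imwrite(f"pics/{n}0.png",p); np.save(f"{n}0.npy",d)
    c=calibration(n); R=cv2.Rodrigues(np.array(c["rvec"],float))[0]; print(n,-R.T@np.ravel(c["tvec"]),R[2],c["k1"])
    for t in("caddy","jar_short","jar_tall","tin"):
        for r in outline_of(t,n)[:3]:
            P,_=cloud(n,d,r["region"]); print(t,round(r["conf"],2),np.round(r["bbox"]),len(P),np.round(np.percentile(P,[2,50,98],axis=0),3).tolist() if len(P) else 0)
print(ctrl.get_obs())
E
```

```text
pics
side [0.42087747 0.79880897 0.52647748] [ 0.12567337 -0.83542966 -0.53503598] -0.18813277454605
caddy 0.85 [268. 169.  77.  72.] 2662 [[0.449, -0.226, -0.001], [0.52, -0.074, 0.033], [0.59, 0.005, 0.05]]
jar_short 0.62 [207. 217.  33.  59.] 1450 [[0.583, 0.133, 0.002], [0.602, 0.161, 0.059], [0.629, 0.17, 0.101]]
jar_tall 0.97 [183. 281.  31.  73.] 1813 [[0.58, 0.301, 0.006], [0.596, 0.332, 0.07], [0.619, 0.338, 0.106]]
tin 0.56 [272. 151.  29.  33.] 655 [[0.494, -0.223, 0.02], [0.518, -0.101, 0.068], [0.547, -0.089, 0.082]]
top [0.51141144 0.07311101 0.88459496] [ 0.04619618 -0.02496981 -0.99862026] -0.035664145808449704
caddy 0.64 [339. 208. 125.  75.] 4373 [[0.456, -0.231, 0.007], [0.521, -0.113, 0.031], [0.585, -0.004, 0.052]]
jar_short 0.85 [206. 165.  26.  30.] 585 [[0.585, 0.12, 0.012], [0.606, 0.14, 0.1], [0.628, 0.162, 0.104]]
jar_tall 0.94 [117. 166.  36.  34.] 739 [[0.582, 0.295, 0.009], [0.6, 0.307, 0.105], [0.622, 0.334, 0.109]]
tin 0.92 [343. 208.  35.  27.] 810 [[0.495, -0.144, 0.024], [0.519, -0.114, 0.079], [0.545, -0.091, 0.083]]
{'time_s': 0.5, 'q': array([ 1.00570515e+00,  1.80818619e-01,  1.60703170e+00, -2.48949916e-06,
        1.35379429e+00, -2.06276278e-01]), 'dq': array([-0.00027617, -0.00116295, -0.00168557, -0.00026336,  0.00017062,
       -0.00178686]), 'joint_efforts': array([-4.46135152e-05, -4.44443965e+01, -3.51365626e+01, -2.15132459e-04,
        1.91019535e-03, -3.92290156e-05]), 'eef_pos': array([0.2018904 , 0.53838947, 0.23126263]), 'eef_rot': array([-8.64690276e-06,  1.78446301e-01,  9.83949652e-01, -2.45280223e-05]), 'wrist_force': array([0.27061356, 0.11210862, 0.47016001]), 'torque': array([ 0.05523712, -0.01877235,  0.06202613]), 'grasp_force': 0.0, 'opening': 1.0036606668179437}
```

Run:
```python
import cv2
a=cv2.imread("pics/top0.png"); cv2.imwrite("pics/t1.png",cv2.resize(a[90:330,60:440],None,fx=2.1,fy=2.1,interpolation=2))
a=cv2.imread("pics/side0.png"); cv2.imwrite("pics/s1.png",cv2.resize(a,(780,585),interpolation=2))
```

```text
(no output)
```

View pics/t1.png

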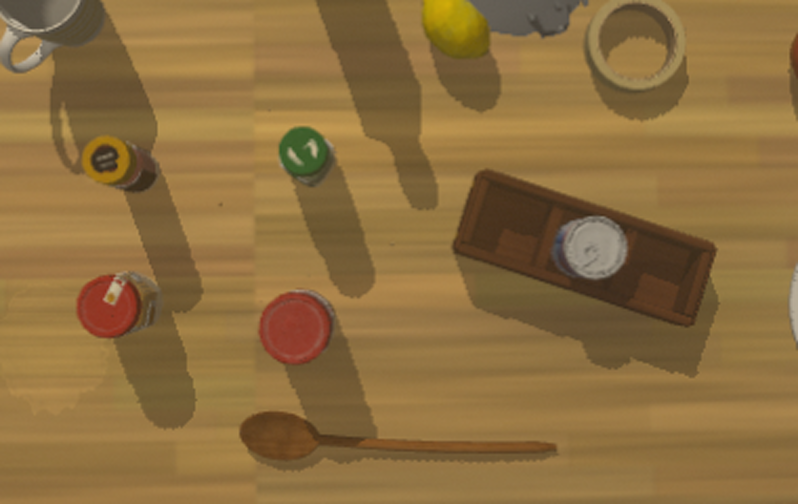

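View pics/s1.png

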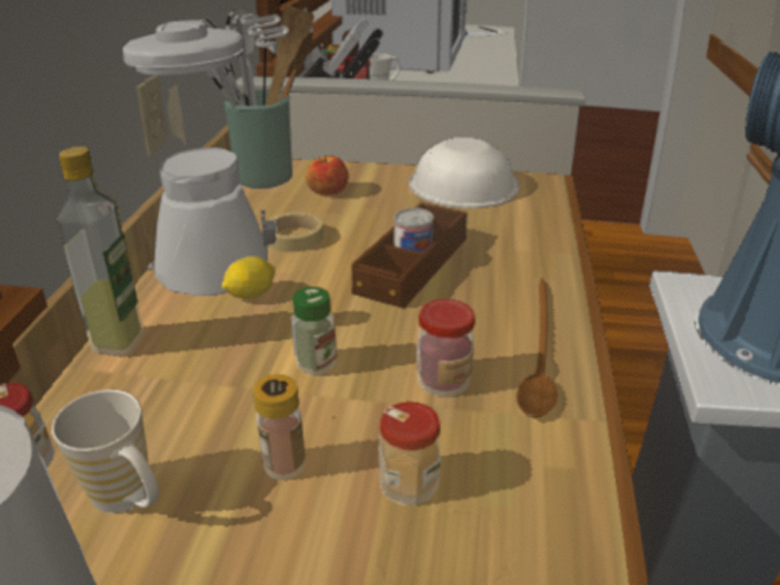

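The pictures match the networks: the green cap is at crop (303,152), the yellow cap at (108,160), and the tin is in the middle of the tilted caddy at (592,248), with both end pockets empty. Next I'll measure centres and yaws.

```bash
cat > m.py <<'E'
from h import *
from scipy.optimize import least_squares
def jar(t,H,fine=True):
    out=[]
    body=[]; caps=[]
    for n in("top","side"):
        p,d=camera(n); r=outline_of(t,n)
        if not r: print(t,n,"missed"); continue
        m=cv2.erode(r[0]["region"].astype(np.uint8),np.ones((3,3)))>0
        P,_=cloud(n,d,m); zt=np.percentile(P[:,2],95)
        cp=P[P[:,2]>H-.006]; (c,rad)=cv2.minEnclosingCircle(cp[:,:2].astype(np.float32))
        print(t,n,"conf",round(r[0]["conf"],2),"top z",round(float(np.median(cp[:,2])),4),"cap",np.round(c,4),"r",round(rad,4),"mean",np.round(cp[:,:2].mean(0),4))
        body.append(P[(P[:,2]>.012)&(P[:,2]<H-.024)])
    B=np.vstack(body)[:,:2]
    best=None
    for a0 in np.radians(np.arange(-45,45,10)):
        def f(x):
            c,s=np.cos(x[2]),np.sin(x[2]); q=(B-x[:2])@np.array([[c,-s],[s,c]])
            return np.abs(q).max(1)-.022
        s=least_squares(f,[*B.mean(0)-[0,.02],a0],loss="soft_l1",f_scale=.002)
        if best is None or s.cost<best.cost: best=s
    x=best.x; print(t,"body fit",np.round(x[:2],4),"yaw deg",round((np.degrees(x[2])+45)%90-45,1),"cost/n",best.cost/len(B),len(B))
E
python3 - <<'E'
from m import *
jar("jar_short",.1); jar("jar_tall",.106)
R=[]
for n in("top","side"):
    p,d=camera(n); r=outline_of("caddy",n)[0]
    P,_=cloud(n,d,r["region"]); 
    Q=P[(P[:,2]>.043)&(P[:,2]<.056)]; print("rim z",np.median(Q[:,2])); 
    Q=Q[np.linalg.norm(Q[:,:2]-np.median(Q[:,:2],0),axis=1)<.16]
    print(n,"caddy rect",cv2.minAreaRect(Q[:,:2].astype(np.float32)))
    F=P[P[:,2]<.025]; print("floor z pct",np.percentile(F[:,2],[10,50,90]))
    t=outline_of("tin",n)[0]; T,_=cloud(n,d,t["region"]); T=T[T[:,2]>.075]
    print("tin",cv2.minEnclosingCircle(T[:,:2].astype(np.float32)),np.median(T[:,2]))
# robust rim contour from top: region outline at z=.05
    c=max(cv2.findContours(r["region"].astype(np.uint8),0,2)[0],key=cv2.contourArea)[:,0]
    if n=="top": print("outline@rim",cv2.minAreaRect(onplane(n,c,.05)[:,:2].astype(np.float32)))
E
```

```text
jar_short top conf 0.62 top z 0.1011 cap [0.6081 0.1431] r 0.0209 mean [0.608 0.143]
jar_short side conf 0.77 top z 0.0994 cap [0.6067 0.1471] r 0.0208 mean [0.605  0.1502]
jar_short body fit [0.6079 0.1431] yaw deg -30.9 cost/n 1.2082549430886738e-06 886
jar_tall top conf 0.88 top z 0.1066 cap [0.6024 0.314 ] r 0.0199 mean [0.6017 0.3129]
jar_tall side conf 0.78 top z 0.1045 cap [0.6006 0.3172] r 0.0216 mean [0.5998 0.3198]
jar_tall body fit [0.6051 0.314 ] yaw deg -1.5 cost/n 2.180142833817909e-06 1142
rim z 0.04934223082709902
top caddy rect ((0.5206382274627686, -0.11882749199867249), (0.2393013834953308, 0.08432013541460037), 71.16122436523438)
floor z pct [0.00803359 0.01055593 0.0135752 ]
tin ((0.5206740498542786, -0.1176973357796669), 0.028612585738301277) 0.07945006364938297
outline@rim ((0.520526111125946, -0.11634942889213562), (0.24295493960380554, 0.08844176679849625), 70.6626968383789)
rim z 0.04769636276342872
side caddy rect ((0.5195333361625671, -0.11580812931060791), (0.2371407300233841, 0.08533379435539246), 71.87425231933594)
floor z pct [0.00135836 0.01316252 0.02256288]
tin ((0.5221554040908813, -0.11893784254789352), 0.030648555606603622) 0.07820625558480104
```

```bash
cat >> h.py <<'E'
def plan(x,y,z,yaw_deg):
    "shift (mm, tool axes) and turn about tool z to bring TCP to x,y,z with tool y at yaw_deg (mod 180, nearest)"
    from scipy.spatial.transform import Rotation as Ro
    o=ctrl.get_obs(); q=o["eef_rot"]; R=Ro.from_quat([q[1],q[2],q[3],q[0]]).as_matrix()
    yaw=np.degrees(np.arctan2(R[1,1],R[0,1])); dy=(yaw_deg-yaw+90)%180-90
    print("t",o["time_s"],"pos",np.round(o["eef_pos"],4),"yaw",round(yaw,2),"shift",np.round(R.T@(np.array([x,y,z])-o["eef_pos"])*1000,1),"turn alternatives",np.round(np.radians([-dy,-dy+180,-dy-180]),3),"q6",o["q"][5])
E
python3 -c "
from h import *
plan(.6075,.1445,.20,-31)"
```

```text
t 1.2 pos [0.2019 0.5384 0.2313] yaw 69.44 shift [-518.1 -226.4   31.3] turn alternatives [-1.389  1.753 -4.53 ] q6 -0.20632954003526494
```

>>> move_arm(
  series=[
    [[1,-35,-15,0,0.11],[1,-70,-30,0,0.22],[1,-105,-46,0,0.33],[1,-140,-61,0,0.44],[1,-175,-76,0,0.55],[1,-210,-92,0,0.66],[1,-245,-107,0,0.77],[1,-280,-122,0,0.88],[1,-315,-137,0,0.99],[1,-350,-153,0,1.1]],
  ],
)

```text
time_s: 2.03
eef_pos: [0.4771, 0.2708, 0.2315]
eef_rot: [0.0, 0.668, 0.744, 0.0]
wrist_force: [-0.0, 1.1, 0.2]
opening: 1.002
grasp_force: 0.0
```

```bash
python3 -c "
from h import *
plan(.6075,.1445,.20,-31)"
```

```text
t 2.0333 pos [0.4771 0.2708 0.2315] yaw 6.1 shift [-139.4  116.2   31.5] turn alternatives [ 0.648  3.789 -2.494] q6 0.19320707858629427
```

>>> move_arm(
  series=[
    [[1,-28,23,6,0.11],[1,-56,46,12,0.22],[1,-84,70,18,0.33],[1,-112,93,24,0.44],[1,-139,116,31,0.55],[1,-139,116,31,0.65],[1,-139,116,31,0.65],[1,-139,116,31,0.65],[1,-139,116,31,0.65],[1,-139,116,31,0.65]],
  ],
)

```text
time_s: 2.87
eef_pos: [0.6062, 0.1481, 0.2008]
eef_rot: [0.0, 0.869, 0.495, 0.0]
wrist_force: [0.2, -0.6, -0.6]
opening: 1.001
grasp_force: 0.0
```

```bash
python3 -c "
from h import *
plan(.6075,.1445,.06,-31)
p,d=camera('side'); cv2.imwrite('pics/s2.png',cv2.resize(p[100:330,90:330],None,fx=2.4,fy=2.4)); p,d=camera('top'); cv2.imwrite('pics/t2.png',cv2.resize(p[90:290,110:310],None,fx=2.4,fy=2.4))"
```

```text
t 2.8667 pos [0.6062 0.1481 0.2008] yaw -30.62 shift [ -2.5   2.9 140.8] turn alternatives [ 0.007  3.148 -3.135] q6 0.5841492670480756
```

View pics/s2.png

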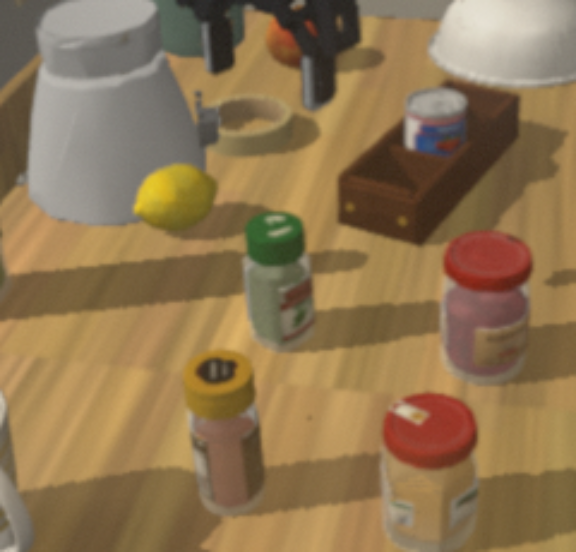

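The gripper hangs over the green-capped jar, fingers at (217,50) and (318,85), set slantwise as planned with nothing else nearby. I'll go down.

>>> move_arm(
  series=[
    [[1,-2,3,20,0.007],[1,-2,3,45,0.007],[1,-2,3,70,0.007],[1,-2,3,95,0.007],[1,-2,3,120,0.007],[1,-2,3,133,0.007],[1,-2,3,140,0.007],[1,-2,3,140,0.007],[0.4,-2,3,140,0.007],[0.3,-2,3,140,0.007]],
  ],
)

```text
time_s: 3.8
eef_pos: [0.6096, 0.144, 0.0622]
eef_rot: [0.001, 0.871, 0.491, 0.001]
wrist_force: [0.0, -0.6, 0.1]
opening: 0.748
grasp_force: 0.0
```

>>> move_arm(
  series=[
    [[0.2,0,0,0,0],[0.2,0,0,0,0],[0.2,0,0,0,0],[0.2,0,0,0,0],[0.2,0,0,0,0],[0.2,0,0,0,0],[0.2,0,0,0,0],[0.2,0,0,0,0],[0.2,0,0,0,0],[0.2,0,0,0,0]],
  ],
)

```text
time_s: 4.63
eef_pos: [0.6097, 0.1439, 0.0622]
eef_rot: [0.001, 0.871, 0.491, 0.001]
wrist_force: [-0.6, -0.4, 6.6]
opening: 0.495
grasp_force: 60.9
```

>>> move_arm(
  series=[
    [[0.2,0,0,-8,0],[0.2,0,0,-22,0],[0.2,0,0,-42,0],[0.2,0,0,-62,0],[0.2,0,0,-85,0],[0.2,0,0,-105,0],[0.2,0,0,-122,0],[0.2,0,0,-130,0],[0.2,0,0,-130,0],[0.2,0,0,-130,0]],
  ],
)

```text
time_s: 5.47
eef_pos: [0.6082, 0.1438, 0.1905]
eef_rot: [0.0, 0.871, 0.491, 0.0]
wrist_force: [-1.0, 0.1, -0.4]
opening: 0.49
grasp_force: 60.7
```

```bash
python3 -c "
from h import *
plan(.4965,-.187,.19,-18.8)
for n in ('side','top'):
    p,d=camera(n); r=outline_of('jar_short',n)
    if n=='side': cv2.imwrite('pics/s3.png',cv2.resize(p[20:280,90:370],None,fx=2.2,fy=2.2))
    for k in r[:1]:
        P,_=cloud(n,d,k['region']); print(n,k['conf'],k['bbox'],np.round(np.percentile(P,[3,50,97],axis=0),3).tolist())
"
```

```text
t 5.4667 pos [0.6082 0.1438 0.1905] yaw -31.23 shift [-340.8   76.     0.5] turn alternatives [-0.217  2.925 -3.358] q6 0.5875672249962819
side 0.85 [203.0, 155.7, 30.2, 62.5] [[0.582, 0.142, 0.133], [0.605, 0.163, 0.176], [0.627, 0.169, 0.228]]
top 0.39 [201.4, 169.9, 11.5, 11.1] [[0.576, 0.131, 0.143], [0.584, 0.138, 0.198], [0.59, 0.15, 0.31]]
```

View pics/s3.png

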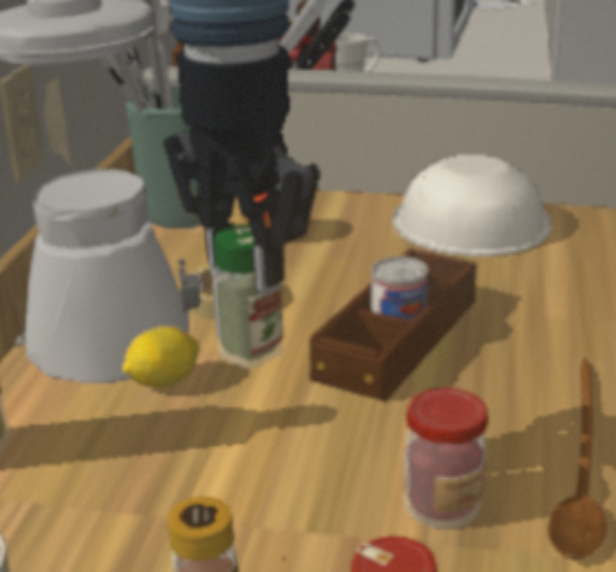

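The jar hangs upright at crop (245,300), clear of everything. Next I'll carry it over the far pocket.

>>> move_arm(
  series=[
    [[0.2,-20,4,0,-0.02],[0.2,-54,12,0,-0.04],[0.2,-92,20,0,-0.07],[0.2,-130,29,0,-0.1],[0.2,-168,37,0,-0.13],[0.2,-206,46,0,-0.16],[0.2,-244,54,0,-0.18],[0.2,-282,63,0,-0.2],[0.2,-316,70,0,-0.217],[0.2,-341,76,0,-0.217]],
  ],
)

```text
time_s: 6.5
eef_pos: [0.4948, -0.1895, 0.1895]
eef_rot: [-0.001, 0.813, 0.582, -0.001]
wrist_force: [0.8, -0.2, -0.6]
opening: 0.488
grasp_force: 60.8
```

>>> move_arm(
  series=[
    [[0.2,0,0,0,0],[0.2,0,0,10,0],[0.2,0,0,25,0],[0.2,0,0,40,0],[0.2,0,0,50,0],[0.2,0,0,50,0],[0.2,0,0,50,0],[0.2,0,0,50,0],[0.2,0,0,50,0],[0.2,0,0,50,0]],
  ],
)

```text
time_s: 7.33
eef_pos: [0.4971, -0.1873, 0.1412]
eef_rot: [0.001, 0.813, 0.582, 0.0]
wrist_force: [-0.4, 0.7, -1.4]
opening: 0.489
grasp_force: 60.8
```

```bash
python3 -c "
from h import *
plan(.4965,-.187,.073,-18.8)
for n in ('side','top'):
    p,d=camera(n); r=outline_of('jar_short',n)
    cv2.imwrite(f'pics/{n}4.png',cv2.resize(p[60:260,190:430],None,fx=2.6,fy=2.6))
    for k in r[:1]:
        P,_=cloud(n,d,k['region']); print(n,k['conf'],k['bbox'],np.round(np.percentile(P,[3,50,97],axis=0),3).tolist())
"
```

```text
t 7.3333 pos [ 0.4971 -0.1873  0.1412] yaw -18.78 shift [ 0.2 -0.8 68.2] turn alternatives [ 0.     3.142 -3.141] q6 -0.25634320975001024
side 0.92 [285.4, 110.9, 21.1, 47.4] [[0.475, -0.193, 0.083], [0.497, -0.168, 0.131], [0.518, -0.162, 0.179]]
top 0.64 [383.1, 217.4, 30.8, 28.2] [[0.481, -0.182, 0.089], [0.5, -0.168, 0.154], [0.519, -0.162, 0.182]]
```

View pics/side4.png

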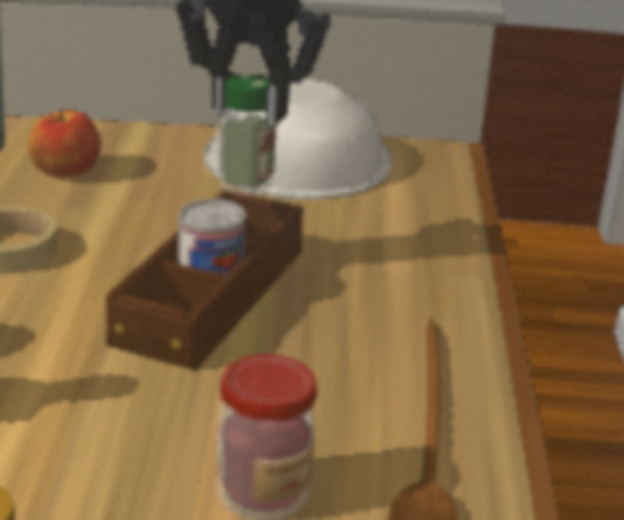

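The jar hangs over the far pocket at crop (247,150), beside the tin. I'll fit its offset before lowering.

```bash
cat > f.py <<'E'
from h import *
C=np.array([.5202,-.117]); a=np.radians(-18.8); ex=np.array([np.cos(a),np.sin(a)]); ey=np.array([-ex[1],ex[0]])
def rel(t,z0,z1):
    for n in("side","top"):
        p,d=camera(n); r=outline_of(t,n)
        if not r: print(n,"missed"); continue
        P,_=cloud(n,d,cv2.erode(r[0]["region"].astype(np.uint8),np.ones((3,3)))>0)
        B=P[(P[:,2]>z0)&(P[:,2]<z1)][:,:2]-C
        q=np.c_[B@ex,B@ey]*1000
        print(n,"caddy-x pct",np.round(np.percentile(q[:,0],[3,10,50,90,97]),1),"caddy-y pct",np.round(np.percentile(q[:,1],[3,10,50,90,97]),1),len(q))
E
python3 -c "
from f import *
rel('jar_short',.085,.15); rel('caddy',.045,.056)"
```

```text
side caddy-x pct [-23.1 -21.7  -7.7  10.8  15.8] caddy-y pct [-71.9 -64.1 -53.1 -50.4 -49.5] 501
top caddy-x pct [-20.3 -17.9  -4.1  11.4  15.5] caddy-y pct [-57.4 -55.3 -51.7 -50.9 -50.6] 202
side caddy-x pct [-42.1 -40.8 -30.4  33.1  35.3] caddy-y pct [-109.  -100.7   55.3  112.8  115.6] 475
top caddy-x pct [-39.5 -38.  -16.6  37.7  39.4] caddy-y pct [-88.2 -68.3  34.6 110.9 115.2] 1165
```

>>> move_arm(
  series=[
    [[0.2,0,0,8,0],[0.2,0,0,18,0],[0.2,0,0,28,0],[0.2,0,0,38,0],[0.2,0,0,48,0],[0.2,0,0,56,0],[0.2,0,0,61,0],[0.2,0,0,64,0],[0.2,0,0,66,0],[0.2,0,0,66,0]],
  ],
)

```text
time_s: 8.77
eef_pos: [0.4964, -0.1872, 0.074]
eef_rot: [-0.0, 0.813, 0.582, -0.0]
wrist_force: [-0.6, -0.2, -1.4]
opening: 0.49
grasp_force: 60.8
```

```bash
python3 -c "
from f import *
plan(.4965,-.187,.073,-18.8);rel('jar_short',.055,.085)
p,d=camera('side');r=outline_of('jar_short','side')[0];P,_=cloud('side',d,r['region']);print(np.percentile(P[:,2],[2,50,98]),ctrl.get_obs()['wrist_force'])"
```

```text
t 8.7667 pos [ 0.4964 -0.1872  0.074 ] yaw -18.79 shift [0.2 0.  1. ] turn alternatives [ 0.     3.142 -3.141] q6 -0.25641872221845596
side caddy-x pct [-23.  -21.8 -13.9   6.8  11.7] caddy-y pct [-70.3 -64.  -53.9 -51.  -49.9] 135
top caddy-x pct [-21.  -19.4  -4.7  11.6  14.4] caddy-y pct [-59.4 -56.7 -51.7 -50.8 -50.6] 93
[0.03972236 0.08579223 0.11193567] [ 0.68832492  0.02090487 -0.51928625]
```

>>> move_arm(
  series=[
    [[0.2,0,0,0.3,0],[0.2,0,0,0.6,0],[0.2,0,0,0.9,0],[0.2,0,0,1.2,0],[0.2,0,0,1.5,0],[0.2,0,0,1.8,0],[0.2,0,0,1.8,0],[0.2,0,0,1.8,0],[0.2,0,0,1.8,0],[0.2,0,0,1.8,0]],
  ],
)

```text
time_s: 9.9
eef_pos: [0.4965, -0.1872, 0.0725]
eef_rot: [0.0, 0.813, 0.582, 0.0]
wrist_force: [-0.4, 0.5, -0.7]
opening: 0.484
grasp_force: 60.8
```

>>> move_arm(
  series=[
    [[0.2,0,0,0.2,0],[0.2,0,0,0.4,0],[0.2,0,0,0.6,0],[0.2,0,0,0.8,0],[0.2,0,0,1.0,0],[0.2,0,0,1.0,0],[0.2,0,0,1.0,0],[0.2,0,0,1.0,0],[0.2,0,0,1.0,0],[0.2,0,0,1.0,0]],
  ],
)

```text
time_s: 10.73
eef_pos: [0.4966, -0.1873, 0.0722]
eef_rot: [0.0, 0.813, 0.582, -0.0]
wrist_force: [-2.8, 0.7, 6.6]
opening: 0.492
grasp_force: 61.6
```

Light contact (6.6 N): the jar is standing. I'll release it and rise.

>>> move_arm(
  series=[
    [[0.6,0,0,0,0],[0.7,0,0,0,0],[0.75,0,0,0,0],[0.75,0,0,0,0],[0.75,0,0,0,0],[0.75,0,0,-6,0],[0.75,0,0,-20,0],[0.75,0,0,-40,0],[0.75,0,0,-65,0],[1,0,0,-90,0]],
  ],
)

```text
time_s: 11.57
eef_pos: [0.496, -0.1869, 0.1624]
eef_rot: [-0.001, 0.813, 0.582, -0.0]
wrist_force: [0.9, -0.1, 0.2]
opening: 0.872
grasp_force: 0.0
```

>>> move_arm(
  series=[
    [[1,0,0,-25,0],[1,0,0,-40,0],[1,0,0,-40,0],[1,0,0,-40,0],[1,0,0,-40,0],[1,0,0,-40,0],[1,0,0,-40,0],[1,0,0,-40,0],[1,0,0,-40,0],[1,0,0,-40,0]],
  ],
)

```text
time_s: 12.4
eef_pos: [0.4963, -0.1871, 0.201]
eef_rot: [-0.0, 0.813, 0.582, -0.0]
wrist_force: [0.2, -0.2, 0.1]
opening: 1.003
grasp_force: 0.0
```

```bash
python3 -c "
from f import *
rel('jar_short',.055,.085)
p,d=camera('side');r=outline_of('jar_short','side')[0];P,_=cloud('side',d,r['region']);print(np.percentile(P[:,2],[2,50,98]))
import m
m.jar('jar_tall',.106)
plan(.602,.315,.20,-1.5)"
```

```text
side caddy-x pct [-22.2 -21.2 -14.    8.2  13.3] caddy-y pct [-76.1 -70.4 -56.  -51.9 -50.5] 173
top caddy-x pct [-21.7 -20.9  -6.1  14.3  17.4] caddy-y pct [-67.9 -61.2 -52.8 -51.  -50.8] 133
[0.03979267 0.08386706 0.10940874]
jar_tall top conf 0.57 top z 0.1068 cap [0.6027 0.315 ] r 0.0205 mean [0.6019 0.314 ]
jar_tall side conf 0.83 top z 0.1045 cap [0.6003 0.3166] r 0.0222 mean [0.5998 0.3197]
jar_tall body fit [0.6059 0.3142] yaw deg 1.0 cost/n 2.209296704073412e-06 1112
t 12.9 pos [ 0.4965 -0.1872  0.2015] yaw -18.79 shift [509.4 -61.9   1.5] turn alternatives [-0.302  2.84  -3.443] q6 -0.2564176097662994
```

Run:
```python
from h import *
from scipy.optimize import least_squares
Bs={}
for n in("side","top"):
    p,d=camera(n); r=outline_of("jar_tall",n)[0]
    if n=="side": cv2.imwrite("pics/s5.png",cv2.resize(p[235:325,150:220],None,fx=6.5,fy=6.5,interpolation=cv2.INTER_CUBIC))
    P,_=cloud(n,d,cv2.erode(r["region"].astype(np.uint8),np.ones((3,3)))>0)
    Bs[n]=P[(P[:,2]>.012)&(P[:,2]<.08)][:,:2]; print(n,len(Bs[n]))
for n in("side",):
  B=Bs[n]
  for a in range(-45,45,6):
    c,s=np.cos(np.radians(a)),np.sin(np.radians(a))
    f=lambda x:np.abs((B-x)@np.array([[c,-s],[s,c]])).max(1)-.022
    q=least_squares(f,[.603,.315],loss="soft_l1",f_scale=.002); print(a,np.round(q.x,4),round(q.cost/len(B)*1e6,2))
# face profile: y vs x bins
o=np.argsort(B[:,0]); 
for k in np.array_split(o,10): print(np.round(np.median(B[k],0),4))
```

```text
side 903
top 168
-45 [0.6008 0.312 ] 1.51
-39 [0.6015 0.3123] 1.51
-33 [0.6019 0.3125] 1.54
-27 [0.6023 0.3127] 1.54
-21 [0.6027 0.3129] 1.53
-15 [0.6032 0.313 ] 1.51
-9 [0.6037 0.3132] 1.49
-3 [0.6044 0.3134] 1.5
3 [0.6049 0.3135] 1.56
9 [0.6056 0.3139] 1.69
15 [0.6059 0.3143] 1.93
21 [0.6051 0.3144] 2.23
27 [0.5991 0.3117] 1.95
33 [0.5993 0.3116] 1.76
39 [0.6001 0.3118] 1.58
[0.5806 0.321 ]
[0.5828 0.3268]
[0.5855 0.3307]
[0.589  0.3329]
[0.5924 0.335 ]
[0.5961 0.3365]
[0.5999 0.3371]
[0.6044 0.3366]
[0.6086 0.3361]
[0.614  0.3331]
```

View pics/s5.png

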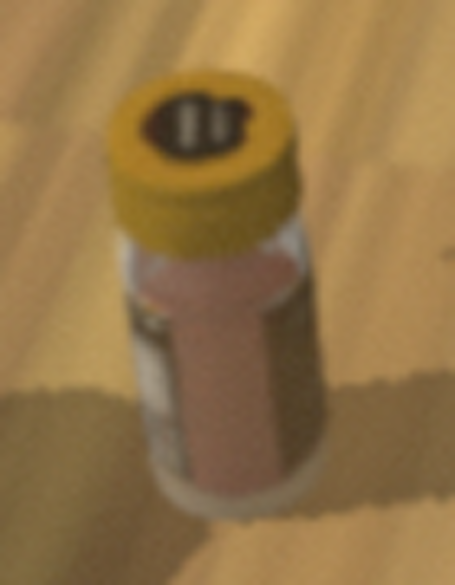

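The jar's corners are well rounded, so its yaw is only weakly visible: the cap is at crop (200,135) and label panels sit left and right of a clear strip at (228,400). I'll try one fit with averaged depth and a rounded-square model.

Run:
```python
from h import *
from scipy.optimize import least_squares
def fit(t,H,z0,z1,c0):
    n="side"; D=[camera(n)[1] for _ in range(8)]; d=np.median(D,axis=0); r=outline_of(t,n)[0]
    P,_=cloud(n,d,r["region"]); B=P[(P[:,2]>z0)&(P[:,2]<z1)][:,:2]; B=B[np.linalg.norm(B-c0,axis=1)<.035]
    print(t,len(B))
    for rad in(.008,.012,.016):
      res=[]
      for a in range(-45,45,5):
        c,s=np.cos(np.radians(a)),np.sin(np.radians(a))
        def f(x):
            q=np.abs((B-x)@np.array([[c,-s],[s,c]]))-.022+rad
            return np.linalg.norm(np.maximum(q,0),axis=1)+np.minimum(q.max(1),0)-rad
        q=least_squares(f,c0,loss="soft_l1",f_scale=.0015); res.append((round(q.cost/len(B)*1e6,2)))
      print(rad,res)
fit("jar_tall",.106,.012,.075,np.array([.601,.315]))
fit("jar_short",.1,.06,.085,np.array([.4965,-.187]))
p,d=camera("top"); cv2.imwrite("pics/t6.png",cv2.resize(p[140:195,90:160],None,fx=8,fy=8,interpolation=cv2.INTER_CUBIC))
```

```text
jar_tall 860
0.008 [np.float64(1.22), np.float64(1.17), np.float64(1.14), np.float64(1.13), np.float64(1.12), np.float64(1.13), np.float64(1.14), np.float64(1.18), np.float64(1.22), np.float64(1.27), np.float64(1.34), np.float64(1.43), np.float64(1.53), np.float64(1.63), np.float64(1.56), np.float64(1.46), np.float64(1.37), np.float64(1.29)]
0.012 [np.float64(0.84), np.float64(0.8), np.float64(0.77), np.float64(0.76), np.float64(0.75), np.float64(0.75), np.float64(0.77), np.float64(0.8), np.float64(0.84), np.float64(0.89), np.float64(0.95), np.float64(1.03), np.float64(1.11), np.float64(1.17), np.float64(1.13), np.float64(1.05), np.float64(0.97), np.float64(0.9)]
0.016 [np.float64(0.42), np.float64(0.4), np.float64(0.39), np.float64(0.38), np.float64(0.37), np.float64(0.37), np.float64(0.37), np.float64(0.39), np.float64(0.41), np.float64(0.44), np.float64(0.47), np.float64(0.51), np.float64(0.54), np.float64(0.56), np.float64(0.54), np.float64(0.51), np.float64(0.48), np.float64(0.45)]
jar_short 181
0.008 [np.float64(1.78), np.float64(1.43), np.float64(1.09), np.float64(0.84), np.fl
[... 201 characters left out ...]
(2.53), np.float64(2.38), np.float64(2.1)]
0.012 [np.float64(1.49), np.float64(1.17), np.float64(0.88), np.float64(0.65), np.float64(0.53), np.float64(0.53), np.float64(0.67), np.float64(0.9), np.float64(1.17), np.float64(1.47), np.float64(1.75), np.float64(1.99), np.float64(2.17), np.float64(2.28), np.float64(2.3), np.float64(2.22), np.float64(2.04), np.float64(1.79)]
0.016 [np.float64(1.18), np.float64(0.98), np.float64(0.78), np.float64(0.63), np.float64(0.54), np.float64(0.54), np.float64(0.61), np.float64(0.75), np.float64(0.93), np.float64(1.12), np.float64(1.31), np.float64(1.48), np.float64(1.6), np.float64(1.68), np.float64(1.7), np.float64(1.65), np.float64(1.54), np.float64(1.38)]
```

View pics/t6.png

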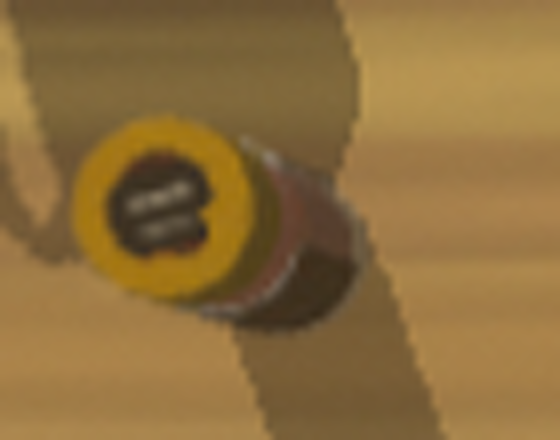

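Run:
```python
from h import *
def widths(t,n,c,H,frames=4):
    W={}
    for _ in range(frames):
        camera(n); r=outline_of(t,n)
        if not r: continue
        m=r[0]["region"]; v,u=np.nonzero(m)
        # project axis points, measure width perpendicular to the axis
        k=calibration(n); K=np.array(k["intrinsics"],float); R=cv2.Rodrigues(np.array(k["rvec"],float))[0]; t_=np.ravel(k["tvec"])
        for z in np.arange(.02,H,.01):
            X=R@np.array([*c,z])+t_; pr=lambda z:cv2.projectPoints(np.array([[*c,z]]),np.array(k["rvec"],float),np.array(k["tvec"],float),K,np.array([float(k["k1"]),0,0,0]))[0].ravel()
            o=pr(z); ax=pr(z+.01)-o; ax/=np.linalg.norm(ax); pe=np.array([ax[1],-ax[0]])
            D=np.c_[u,v]-o; s=np.abs(D@ax)<1.5
            if s.sum()<5: continue
            W.setdefault(round(z,3),[]).append(s.sum()/3*X[2]/K[0,0]*1000)
    print(t,n,{float(z):round(float(np.mean(w)),1) for z,w in W.items()})
widths("jar_tall","side",[.601,.315],.106)
widths("jar_short","side",[.4965,-.187],.11)
```

```text
jar_tall side {0.02: 43.7, 0.03: 43.1, 0.04: 42.9, 0.05: 43.4, 0.06: 42.9, 0.07: 42.9, 0.08: 41.9, 0.09: 43.0, 0.1: 41.7}
jar_short side {0.03: 17.1, 0.04: 25.8, 0.05: 27.0, 0.06: 38.7, 0.07: 50.4, 0.08: 46.6, 0.09: 42.1, 0.1: 41.3}
```

Silhouette widths settle it. The tall jar is 43 mm wide along its whole height, so it faces the side camera square on, which puts its yaw near 19°. The label panels agree. Moving there.

>>> move_arm(
  series=[
    [[1,35,-4,0,-0.07],[1,74,-9,0,-0.14],[1,113,-14,0,-0.21],[1,152,-18,0,-0.28],[1,191,-23,0,-0.35],[1,230,-28,0,-0.42],[1,269,-33,0,-0.49],[1,308,-37,0,-0.56],[1,347,-42,0,-0.63],[1,380,-46,0,-0.66]],
  ],
)

```text
time_s: 15.68
eef_pos: [0.5754, 0.1901, 0.2016]
eef_rot: [0.0, 0.579, 0.816, 0.0]
wrist_force: [1.1, -0.5, -0.2]
opening: 1.0
grasp_force: 0.0
```

```bash
python3 -c "
from h import *
plan(.602,.315,.20,19)"
```

```text
t 15.6833 pos [0.5754 0.1901 0.2016] yaw 19.28 shift [109.1  66.3   1.6] turn alternatives [ 0.005  3.146 -3.137] q6 -0.21326623793896896
```

>>> move_arm(
  series=[
    [[1,25,15,0,0],[1,55,33,0,0],[1,85,52,0,0],[1,105,64,0,0],[1,110,67,0,0],[1,110,67,0,0],[1,110,67,0,0],[1,110,67,0,0],[1,110,67,0,0],[1,110,67,0,0]],
  ],
)

```text
time_s: 16.52
eef_pos: [0.603, 0.3119, 0.2017]
eef_rot: [0.0, 0.581, 0.814, -0.0]
wrist_force: [-0.5, 0.1, 0.8]
opening: 1.001
grasp_force: 0.0
```

```bash
python3 -c "
from h import *
plan(.602,.315,.0615,19)"
```

```text
t 16.5167 pos [0.603  0.3119 0.2017] yaw 18.93 shift [  3.3   0.  140.2] turn alternatives [-1.000e-03  3.140e+00 -3.143e+00] q6 -0.027275759581797083
```

>>> move_arm(
  series=[
    [[1,3,0,20,0],[1,3,0,45,0],[1,3,0,70,0],[1,3,0,95,0],[1,3,0,120,0],[1,3,0,133,0],[1,3,0,140,0],[1,3,0,140,0],[1,3,0,140,0],[0.7,3,0,140,0]],
  ],
)

```text
time_s: 17.35
eef_pos: [0.6032, 0.3164, 0.0636]
eef_rot: [0.001, 0.581, 0.814, 0.001]
wrist_force: [0.6, 0.2, 0.4]
opening: 0.883
grasp_force: 0.0
```

>>> move_arm(
  series=[
    [[0.6,0,0,0,0],[0.4,0,0,0,0],[0.2,0,0,0,0],[0.2,0,0,0,0],[0.2,0,0,0,0],[0.2,0,0,0,0],[0.2,0,0,0,0],[0.2,0,0,0,0],[0.2,0,0,0,0],[0.2,0,0,0,0]],
  ],
)

```text
time_s: 18.18
eef_pos: [0.6027, 0.3164, 0.0629]
eef_rot: [0.001, 0.581, 0.814, 0.001]
wrist_force: [0.6, 0.5, 5.8]
opening: 0.481
grasp_force: 60.6
```

```bash
python3 -c "
from h import *
plan(.5443,-.0469,.19,-18.8)"
```

```text
t 18.1833 pos [0.6027 0.3164 0.0629] yaw 19.03 shift [-324.4 -173.4 -127.4] turn alternatives [ 0.66   3.802 -2.481] q6 -0.022600232190733635
```

>>> move_arm(
  series=[
    [[0.2,0,0,-8,0],[0.2,0,0,-22,0],[0.2,0,0,-42,0],[0.2,0,0,-62,0],[0.2,0,0,-85,0],[0.2,0,0,-105,0],[0.2,0,0,-122,0],[0.2,0,0,-130,0],[0.2,0,0,-130,0],[0.2,0,0,-130,0]],
  ],
)

```text
time_s: 19.02
eef_pos: [0.6017, 0.316, 0.1917]
eef_rot: [0.0, 0.581, 0.814, 0.0]
wrist_force: [1.1, 1.1, -1.4]
opening: 0.485
grasp_force: 60.7
```

>>> move_arm(
  series=[
    [[0.2,-18,-10,0,0.05],[0.2,-48,-26,0,0.13],[0.2,-82,-44,0,0.21],[0.2,-116,-62,0,0.29],[0.2,-150,-80,0,0.37],[0.2,-184,-98,0,0.45],[0.2,-218,-116,0,0.53],[0.2,-252,-135,0,0.6],[0.2,-286,-153,0,0.66],[0.2,-310,-166,0,0.66]],
  ],
)

```text
time_s: 19.85
eef_pos: [0.5441, -0.0337, 0.1897]
eef_rot: [-0.001, 0.814, 0.58, -0.001]
wrist_force: [0.8, -0.1, -1.3]
opening: 0.482
grasp_force: 60.8
```

```bash
python3 -c "
from h import *
plan(.5443,-.0469,.145,-18.8)"
```

```text
t 19.85 pos [ 0.5441 -0.0337  0.1897] yaw -19.05 shift [-12.3   4.6  44.7] turn alternatives [-0.004  3.137 -3.146] q6 0.05358624268459226
```

>>> move_arm(
  series=[
    [[0.2,-7,2,0,0],[0.2,-14,5,8,0],[0.2,-14,5,25,0],[0.2,-14,5,40,0],[0.2,-14,5,44,0],[0.2,-14,5,44,0],[0.2,-14,5,44,0],[0.2,-14,5,44,0],[0.2,-14,5,44,0],[0.2,-14,5,44,0]],
  ],
)

```text
time_s: 20.68
eef_pos: [0.5467, -0.0459, 0.1483]
eef_rot: [0.001, 0.813, 0.582, 0.0]
wrist_force: [0.6, 0.3, -1.2]
opening: 0.484
grasp_force: 60.8
```

```bash
python3 -c "
from f import *
plan(.5443,-.0469,.0737,-18.8); rel('jar_tall',.09,.15); rel('caddy',.045,.056)
p,d=camera('side'); cv2.imwrite('pics/side7.png',cv2.resize(p[60:260,190:430],None,fx=2.6,fy=2.6))"
```

```text
t 20.6833 pos [ 0.5467 -0.0459  0.1483] yaw -18.77 shift [-1.7 -2.1 74.6] turn alternatives [ 1.000e-03  3.142e+00 -3.141e+00] q6 0.02741896668032643
side caddy-x pct [-21.6 -20.4 -10.1   5.4  10.8] caddy-y pct [76.4 81.1 92.4 96.  96.9] 485
top missed
side caddy-x pct [-42.1 -40.9 -34.1  32.4  34.4] caddy-y pct [-106.   -76.7   72.6  112.7  115.2] 402
top caddy-x pct [-38.9 -37.8 -32.5  11.6  27. ] caddy-y pct [-85.2 -68.6  20.5 114.2 116.4] 471
```

View pics/side7.png

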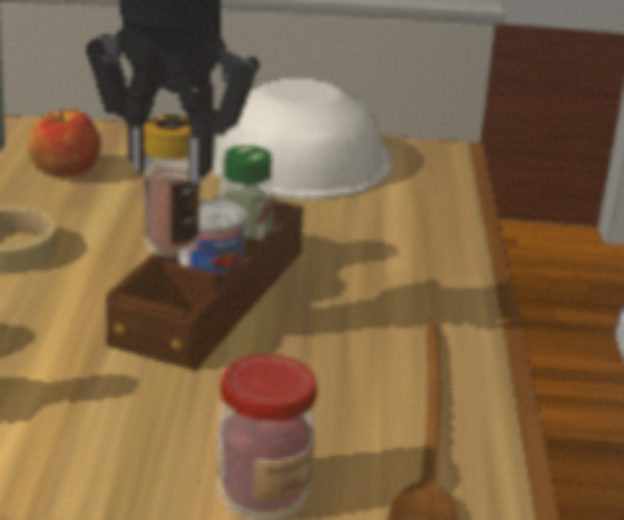

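The green-capped jar stands in the far pocket at crop (247,195), and the yellow-capped jar hangs over the near pocket at (172,190). I'll lower it.

>>> move_arm(
  series=[
    [[0.2,-1,-1,8,0],[0.2,-1,-2,18,0],[0.2,-1,-2,28,0],[0.2,-1,-2,38,0],[0.2,-1,-2,48,0],[0.2,-1,-2,58,0],[0.2,-1,-2,65,0],[0.2,-1,-2,70,0],[0.2,-1,-2,72,0],[0.2,-1,-2,73,0]],
  ],
)

```text
time_s: 21.97
eef_pos: [0.5439, -0.0462, 0.0741]
eef_rot: [-0.0, 0.813, 0.582, -0.0]
wrist_force: [-0.1, -0.7, -0.7]
opening: 0.483
grasp_force: 60.8
```

>>> move_arm(
  series=[
    [[0.2,0,0,0,0],[0.2,0,0,0,0],[0.2,0,0,0.3,0],[0.2,0,0,0.5,0],[0.2,0,0,0.8,0],[0.2,0,0,1.0,0],[0.2,0,0,1.0,0],[0.2,0,0,1.0,0],[0.2,0,0,1.0,0],[0.2,0,0,1.0,0]],
  ],
)

```text
time_s: 22.8
eef_pos: [0.544, -0.0463, 0.0735]
eef_rot: [0.0, 0.813, 0.582, 0.0]
wrist_force: [-0.3, -0.0, -1.9]
opening: 0.478
grasp_force: 60.8
```

>>> move_arm(
  series=[
    [[0.2,0,0,0.2,0],[0.2,0,0,0.4,0],[0.2,0,0,0.6,0],[0.2,0,0,0.8,0],[0.2,0,0,1.0,0],[0.2,0,0,1.2,0],[0.2,0,0,1.2,0],[0.2,0,0,1.2,0],[0.2,0,0,1.2,0],[0.2,0,0,1.2,0]],
  ],
)

```text
time_s: 23.63
eef_pos: [0.544, -0.0463, 0.073]
eef_rot: [0.0, 0.813, 0.582, 0.0]
wrist_force: [-2.0, 0.4, 6.4]
opening: 0.481
grasp_force: 61.4
```

Contact again at 6.4 N. I'll release and rise.

>>> move_arm(
  series=[
    [[0.6,0,0,0,0],[0.7,0,0,0,0],[0.75,0,0,0,0],[0.75,0,0,0,0],[0.75,0,0,0,0],[0.75,0,0,-6,0],[0.75,0,0,-20,0],[0.75,0,0,-40,0],[0.75,0,0,-65,0],[1,0,0,-90,0]],
  ],
)

```text
time_s: 24.47
eef_pos: [0.5435, -0.0462, 0.1632]
eef_rot: [-0.0, 0.813, 0.582, -0.0]
wrist_force: [1.3, 0.3, 0.2]
opening: 0.87
grasp_force: 0.0
```

>>> move_arm(
  series=[
    [[1,20,0,-25,0],[1,45,0,-45,0],[1,80,0,-60,0],[1,110,0,-60,0],[1,140,0,-60,0],[1,150,0,-60,0],[1,150,0,-60,0],[1,150,0,-60,0],[1,150,0,-60,0],[1,150,0,-60,0]],
  ],
)

```text
time_s: 25.3
eef_pos: [0.592, 0.0943, 0.2221]
eef_rot: [-0.0, 0.814, 0.582, -0.0]
wrist_force: [-1.0, 0.3, 0.2]
opening: 0.998
grasp_force: 0.0
```

```bash
python3 -c "
from f import *
for n in('side','top'):
    p,d=camera(n)
    for t in('jar_tall','jar_short','tin'):
        r=outline_of(t,n)
        if r:
            P,_=cloud(n,d,r[0]['region']); T=P[P[:,2]>np.percentile(P[:,2],97)-.012]; c,rd=cv2.minEnclosingCircle(T[:,:2].astype(np.float32)); c=np.array(c)-C
            print(n,t,'top z',round(float(np.percentile(P[:,2],96)),4),'caddy xy',np.round([c@ex*1000,c@ey*1000],1),'r',round(rd,3))
    cv2.imwrite(f'pics/{n}8.png',p)
a=cv2.imread('pics/side8.png')[60:260,190:350]; b=cv2.imread('pics/top8.png')[130:290,270:430]
cv2.imwrite('pics/f8.png',np.hstack([cv2.resize(a,(400,500)),cv2.resize(b,(400,400)) if 0 else cv2.resize(b,(400,500))]))"
```

```text
side jar_tall top z 0.1159 caddy xy [-3.9 73.8] r 0.023
side jar_short top z 0.1088 caddy xy [ -0.5 -71. ] r 0.024
side tin top z 0.0802 caddy xy [-0.8 17. ] r 0.048
top jar_tall top z 0.119 caddy xy [-20.2 102.5] r 0.054
top jar_short top z 0.113 caddy xy [ -0.3 -72.6] r 0.022
top tin top z 0.0826 caddy xy [ 0.7 -0.2] r 0.029
```

View pics/f8.png

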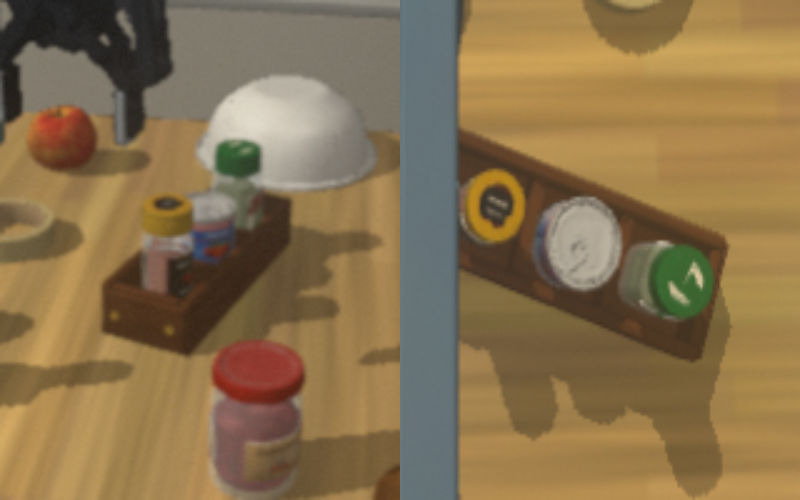

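The picture shows both jars upright in the end pockets, yellow cap at (167,215) and green cap at (238,158), with the tin between them. Their tops measure 116 and about 110 mm, as expected on the 10 mm floor. The arm is clear.

```bash
python3 -c "
from bench import order; print(order.hand_in())"
```

```text
the job is handed in; nothing more can be done
None
```

Both jars are standing upright in the caddy's end pockets (short one in the far pocket, tall one in the near pocket), the tin is still in the middle, and I handed the job in at about 26 s of the 64 s allowed; no verdict came back.

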